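Bring the macro camera up to its focus stop

TASK

Bring the small macro camera into focus on the specimen: on the focus rail, press down the release pad in the middle of the camera carriage to free its brake and, keeping it pressed, push the carriage along the rail until its nose rests against the marked stop block. Then let the pad spring up so that the brake holds the carriage there, and back away. Only press and push: do not drag the carriage with the brake on, do not touch the camera, do not shift the stop, and leave the loose things round the rail where they are.

Things in the scene. Friction and masses are not known exactly. Their poses are not given: they have to be found in the camera images.
- focus_rail: Aluminium T-rail on a 70 mm wide flange, fixed to the bench, lying crosswise before the robot, y = -225 to +205 mm in its frame. Origin on the bench under its centre line; y axis along the rail towards the dark upright specimen plate (52 mm wide, 86 mm high, at y = 181 to 191 mm, a round specimen standing against it, face at y = 164 mm); x across the rail, away from the robot.
- pad_top (a point): Centre of the face of the release pad: black, ribbed, in the middle of the carriage, 42 mm across the rail, 54 mm along it, face 56 mm above the bench when up. A rounded ridge 4 mm high crosses each end, 38 mm clear between them: a closed fingertip fits between and pushes on the ridge ahead. The camera begins 45 mm from this point towards rail +y, and is 23 mm higher.
- release_pad (a joint): How far the release pad is pressed down, m: about 0 up (brake on), 0.007 fully down. Spring: about 15 N at first, 18 N fully down; springs back when let go. Below 0.001 the brake holds the carriage by friction (about 11 N to force it); from 0.002 it is free and runs with 1 to 2 N.
- carriage (a joint): Position of the carriage (aluminium, 60 mm wide, 135 mm long, top plate 30 to 42 mm above the bench) along the rail, m: y of the pad's centre in the rail's frame, growing towards the stop and specimen. Starts at -0.168 to -0.105.
- carriage_nose (a point): Middle of the carriage's flat nose face, 75 mm ahead of the pad's centre (+y of the rail), 36 mm above the bench; this face meets the stop. Axes as the rail's.
- stop_face (a point): Middle of the face of the marked stop block that the carriage's nose meets, 36 mm above the bench; axes as the rail's. A dark steel block straddling the rail between carriage and specimen, 50 mm across, 24 mm along, top at 40 mm, an engraved index line across its top, a black thumbscrew on the robot's side. The camera's lens passes 5 mm above it.
- focus_stop (a joint): Setting of the stop block along the rail, m: its face is at y = 0.050 + this value in the rail's frame. Starts at 0 to 0.05. Its thumbscrew holds it against about 45 N.
- macro_camera: The macro camera on the front end of the carriage: a grey 32 mm cube with cooling fins and a 33 mm thick black lens pointing along the rail (+y) at the specimen, 45 to 110 mm ahead of the pad's centre, from 42 to 79 mm above the bench. Origin: its tilt pivot, 60 mm ahead of the pad's centre, 45 mm above the bench. Not to be touched.
- mount_a: A loose specimen mount, 30 mm across, 17 mm high, on the bench on the robot's side of the rail. Origin: centre of the underside. Leave alone.
- mount_b: A loose specimen mount, 30 mm across, 20 mm high, on the bench on the robot's side of the rail. Origin: centre of the underside. Leave alone.
- loupe: A loose black stand magnifier, 38 mm across and 38 mm high, on the robot's side of the rail. Origin: centre of the underside. Leave alone.
- tweezers: Loose steel tweezers, 136 mm long, 8 mm high, lying behind the rail. Origin: centre of the underside. Leave alone.
- clay: A loose block of green plasticine, 34 x 52 x 18 mm, on the robot's side of the rail. Origin: centre of the underside. Leave alone.

How it is judged:
On the way, in this order (a step that is already met when the one before it is completed fails the run):
1. the release pad is pressed down while the carriage still stands where it was (value of joint release_pad above 0.002 m and distance of carriage_nose from where it was at the start of the episode below 0.01 m), for 0.05 s.
2. the carriage is at the stop with the pad still pressed (value of joint release_pad above 0.0015 m and y of carriage_nose in the frame of stop_face between -0.002 and 0.002 m), for 0.1 s.
At the end, for the whole second after the job is handed in: The carriage's nose rests against the stop (gap under 2 mm), the release pad is up (under 1 mm pressed) so that the brake is on, the carriage is at rest and the stop is within 2 mm of where it was set (y of carriage_nose in the frame of stop_face between -0.002 and 0.002 m and value of joint release_pad below 0.001 m and velocity of joint carriage between -0.003 and 0.003 m/s and distance of stop_face from where it was at the start of the episode below 0.002 m); the robot touches nothing.
It fails at once if the carriage is dragged with its brake on (on its way, more than 3 mm from its start and 4 mm from the stop, faster than 30 mm/s with the pad pressed less than 1 mm) (value of joint release_pad below 0.001 m and distance of carriage_nose from where it was at the start of the episode above 0.003 m and y of carriage_nose in the frame of stop_face below -0.004 m and (velocity of joint carriage above 0.03 m/s or velocity of joint carriage below -0.03 m/s)).
It fails at once if the robot touches the camera (over 1 N) (contact force between any of the fingers, the arm and macro_camera above 1 N).
It fails at once if the stop is shifted on the rail by more than 2 mm (distance of stop_face from where it was at the start of the episode above 0.002 m).
It fails at once if a loose thing is lifted, carried or shoved more than 15 mm (distance of any of mount_a, mount_b, loupe, tweezers, clay from where it was at the start of the episode above 0.015 m).
It also fails if it takes over 35 s, if anything falls off the work surface, if the arm or the gripper's body presses on something with over 40 N, if the wrist force passes 120 N, or if a joint passes its speed limit or range.

ROBOT

A 7-joint arm with a two-finger parallel gripper is mounted at the origin on a cart in front of the work surface, level with it; the furniture and walls round the work are solid. World frame = base frame: x ahead of the robot, y to its left, z up, the work surface at z = 0. Lengths are in m, angles in rad, forces in N, time in s.
With the tool pointing down it reaches from about 0.425 to 0.95 m from the base axis. Payload 4.7 kg.
Tool frame: the origin (TCP) lies on the centre line of the jaws, within the pads' length; the fingertips stand robot.nose_length ahead of it and the grasp point (between the pads) lies 8 mm behind it (robot.nose_length is the distance from the TCP to the fingertips, in m); z points along the fingers, y is the line along which they close (so a half turn about z gives the same grasp; the last joint's range is limited). The gripper opens to 85 mm and grips with 20 to 120 N. Pads are 22 mm wide; open, the fingers measure 114 mm over their backs; the gripper's body (76 mm by 85 mm) begins 54 mm behind the grasp point. The pads swing forward as they close: fully open they stand 13 mm farther back than shut.
Start: joints at [1.137, 0.469, -0.049, 1.532, 0.024, 1.141, -0.082], TCP at [0.266, -0.62, 0.242] pointing down, gripper open.
Joint ranges: [-2.59, 2.59], [-0.33, 1.99], [-1.39, 1.29], [0.1, 2.45], [-1.04, 4.18], [0.21, 1.99], [-2.66, 2.66]. Speed limits (rad/s): [2.57, 2.57, 3.14, 3.14, 3.14, 3.14, 3.14].

INTERFACE

Orientations are given as [roll, pitch, yaw] about the fixed x, y, z axes, in that order (R = Rz(yaw) Ry(pitch) Rx(roll)).
In Python, from plant import robot gives the robot as it stands. Calls block until the motion is done:
- robot.goto(position, orientation): joint-space move of the TCP to a pose.
- robot.move_straight(position, vel=0.15, attitude=None, contact_N=None): straight line of the TCP; attitude=None keeps the orientation; vel is the mean speed in m/s. With contact_N (N) it stops when the force on the tool has changed by that much, and returns True; else False.
- robot.move_joints(angles): joint-space move.
- robot.grip(opening, strength=None): opening from 0.0 (shut) to 1.0 (fully open); strength is the grip in N (None keeps the last); returns when the fingers have stopped.
- robot.sleep(seconds).
- robot.inverse_kinematics(position, orientation): joint angles nearest the present ones, or None.
- robot.sense(): the state.
- robot.grab_frame(name): name is "side" or "top" or "wrist"; returns a dict with "image" (400x640x3 uint8, red, green, blue), "range_z" (400x640 float32, m along the optical axis (not along the pixel's ray), 0 where there is no reading), "fx", "fy", "cx", "cy" (pixels), "R" (3x3) and "t" (3): a world point X has camera coordinates R X + t. Camera axes: x right, y down, z forward; pixel columns grow to the right and rows downward; lengths in m; the calibration is good to about 2 mm. A picture is of the moment at which its call begins.
A pose or a line that the arm cannot do raises robot.IKError and nothing moves.
- robot.close_job(): hands the job in; it is judged then, once.
The state is a dict: "t": time; "joint_pos": joint angles; "joint_velocities": joint speeds; "effort": joint torques, N m; "tcp_pos": TCP position; "tcp_rot": TCP orientation; "wrist_force": force on the tool from outside, world axes, zero at the start; "torque": the same for the moment, N m; "opening": opening from 0.0 (shut) to 1.0 (fully open); "gripper_force": force on a finger pad.
Only numpy, scipy, OpenCV 4.12 (cv2) and the standard library are available. Lean on these libraries where they do the work, as an engineer would, in place of code of your own. Each camera call takes 0.05 s, during which the arm holds its last target. There are 200 camera calls.

## Working session

There is one attempt and no reset: what is moved stays moved. The work goes in short steps, each a Python script; the robot and the scene stay as the last script left them, time stands still between calls to the robot, and variables do not carry over. Pictures are saved under pics/ and viewed, at most 10 in all, crops included, and the job is handed in when it is done.

```bash
mkdir -p pics; python3 - <<'E'
from plant import robot
import cv2,numpy as np,pickle
for n in("side","top"):
    f=robot.grab_frame(n); pickle.dump(f,open(f'pics/{n}.pkl','wb'))
    cv2.imwrite(f'pics/{n}0.png',f['image'][:,:,::-1])
    print(n,f['fx'],f['cx'],f['cy'],f['R'].round(3).tolist(),f['t'].round(3), (f['range_z']>0).mean())
s=robot.sense();print(s['t'],s['tcp_pos'],s['tcp_rot'],s['opening'],robot.nose_length)
E
```

```text
side 520.8209227206594 320.8560688679788 197.5882815852061 [[-0.987, -0.16, 0.011], [-0.112, 0.637, -0.762], [0.115, -0.754, -0.647]] [0.507 0.101 0.855] 0.99587890625
top 395.84310146294195 321.33747925680547 197.63634476989827 [[0.017, -1.0, -0.004], [-0.987, -0.016, -0.162], [0.162, 0.007, -0.987]] [0.001 0.507 0.854] 0.99615625
0.1 [ 0.26565151 -0.61997331  0.24134684] [-3.13980785e+00  4.25920595e-05  4.04823368e-01] 1.0039325027088202 0.011
```

View pics/side0.png

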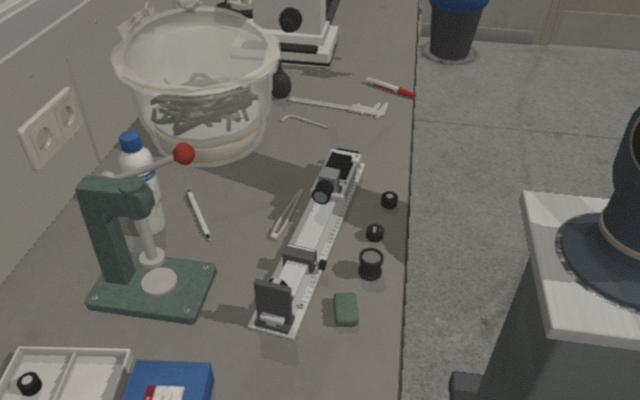

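View pics/top0.png

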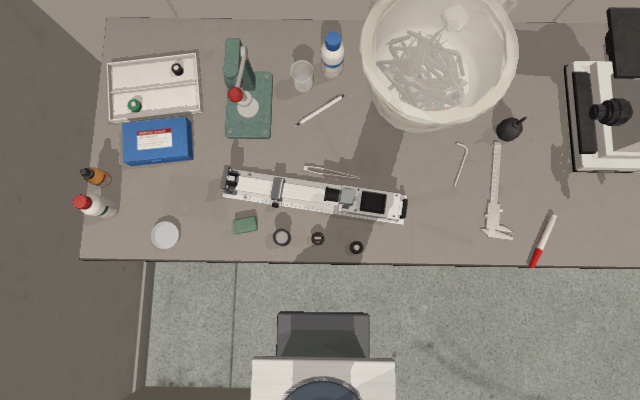

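The side view shows the rail with the pad at about (343,160), the camera at (325,185), the stop at (301,255) and the plate at (272,300). In the top view the pad is at (373,203), the camera at (346,197), the stop at (277,190) and the plate at (232,180). The loose things lie on the robot's side. Next I'll enlarge both.

```bash
python3 - <<'E'
import cv2,pickle,numpy as np
f=pickle.load(open('pics/top.pkl','rb'));g=pickle.load(open('pics/side.pkl','rb'))
a=cv2.resize(f['image'][160:230,215:415,::-1],None,fx=4,fy=4,interpolation=cv2.INTER_CUBIC)
b=cv2.resize(g['image'][140:340,235:385,::-1],None,fx=3,fy=3,interpolation=cv2.INTER_CUBIC)
cv2.imwrite('pics/topc.png',a);cv2.imwrite('pics/sidec.png',b)
def P(f,u,v):
    z=np.median(f['range_z'][v-1:v+2,u-1:u+2]);c=np.array([(u-f['cx'])*z/f['fx'],(v-f['cy'])*z/f['fy'],z]);return (f['R'].T@(c-f['t'])).round(4)
for n,ff,u,v in[('pad',f,373,203),('pad',g,343,160),('stop',f,277,190),('stop',g,301,255),('bench',f,300,210),('cam',f,346,197)]:print(n,P(ff,u,v))
E
```

```text
pad [ 0.4942 -0.1053  0.0573]
pad [ 0.4917 -0.1145  0.0564]
stop [0.5231 0.1105 0.0402]
stop [0.526  0.1191 0.0399]
bench [0.4832 0.0594 0.0014]
cam [ 0.5031 -0.0442  0.0789]
```

View pics/topc.png

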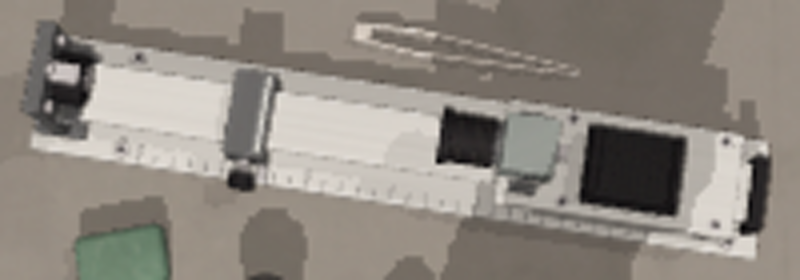

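View pics/sidec.png

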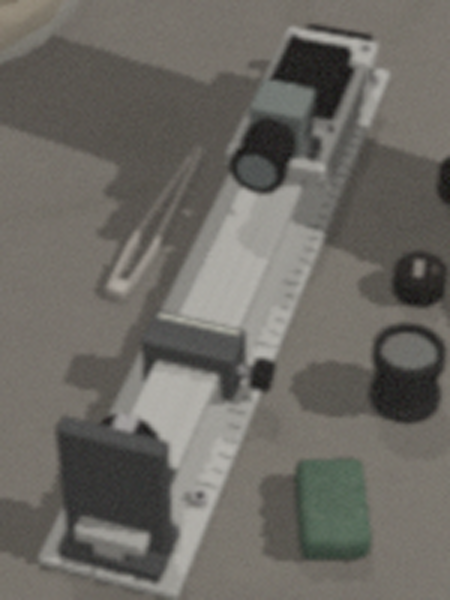

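The pad corners, flange edge and stop edge are readable in both crops, so I'll triangulate them.

```bash
python3 - <<'E'
import cv2,pickle,numpy as np
from plant import robot
f=pickle.load(open('pics/top.pkl','rb'));g=pickle.load(open('pics/side.pkl','rb'))
Pm=lambda f:np.array([[f['fx'],0,f['cx']],[0,f['fy'],f['cy']],[0,0,1]])@np.c_[f['R'],f['t']]
T=lambda u,v:((u-1.5)/4+215,(v-1.5)/4+160)
S=lambda u,v:((u-1)/3+235,(v-1)/3+140)
for n,a,b in[('pad far -y',(686,135),(293,38)),('pad near -y',(680,215),(352,48)),('pad near +y',(580,203),(333,118)),('stop far top',(268,75),(160,316)),('stop near top',(255,160),(243,331))]:
    X=cv2.triangulatePoints(Pm(f),Pm(g),np.array(T(*a),float),np.array(S(*b),float)).ravel();print(n,(X[:3]/X[3]).round(4))
def plane(u,v,z):
    u,v=T(u,v);d=f['R'].T@[(u-f['cx'])/f['fx'],(v-f['cy'])/f['fy'],1];c=-f['R'].T@f['t'];return (c+d*(z-c[2])/d[2]).round(4)
for p in[(588,124,.06),(686,135,.06),(680,215,.06),(580,203,.06),(35,148,.008),(755,255,.008),(268,75,.04),(255,160,.04)]:print(p,plane(*p))
p=np.mean([plane(*q,.06)for q in[(588,124),(686,135),(680,215),(580,203)]],0);e=plane(35,148,.008)-plane(755,255,.008)
yw=np.arctan2(e[1],e[0]);print('pad',p,'rail dir deg',np.degrees(yw),'len',np.linalg.norm(e))
for y in(yw,yw-np.pi):
    for P in([p[0],p[1],.06],[p[0]+.03,p[1]+.15,.06],[p[0],p[1],.2]):
        q=robot.inverse_kinematics(P,[np.pi,0,y]);print(None if q is None else np.round(q,2))
w=robot.grab_frame('wrist');s=robot.sense();C=-w['R'].T@w['t'];y0=s['tcp_rot'][2];d=C-s['tcp_pos']
print('wristcam in tool x,dz',d[0]*np.cos(y0)+d[1]*np.sin(y0),d[0]*np.sin(y0)-d[1]*np.cos(y0),d[2])
E
```

```text
pad far -y [ 0.5152 -0.1345  0.057 ]
pad near -y [ 0.475  -0.1311  0.056 ]
pad near +y [ 0.4807 -0.0771  0.0421]
stop far top [0.5503 0.101  0.0394]
stop near top [0.5036 0.1065 0.0415]
(588, 124, 0.06) [ 0.5211 -0.0798  0.06  ]
(686, 135, 0.06) [ 0.5158 -0.1341  0.06  ]
(680, 215, 0.06) [ 0.4711 -0.1304  0.06  ]
(580, 203, 0.06) [ 0.4769 -0.0754  0.06  ]
(35, 148, 0.008) [0.511 0.24  0.008]
(755, 255, 0.008) [ 0.455  -0.1817  0.008 ]
(268, 75, 0.04) [0.5503 0.1009 0.04  ]
(255, 160, 0.04) [0.501  0.1067 0.04  ]
pad [ 0.496225 -0.104925  0.06    ] rail dir deg 82.43561770049298 len 0.4254020333754882
[ 0.5   0.49 -0.47  2.07  0.35  0.66 -0.34]
[ 0.26  0.53 -0.55  2.02  0.42  0.7  -0.69]
[ 0.58  0.29 -0.55  1.95  0.18  0.95 -0.19]
[-0.66  0.74  1.11  2.13 -0.91  0.87 -2.26]
[ 0.67  0.82 -1.18  2.    0.93  1.01  2.03]
[ 1.02  0.49 -1.17  1.93  0.52  1.07  2.65]
wristcam in tool x,dz 0.07131931477401933 0.0004411398591621096 0.1309053565946573
```

The measurements agree with the sizes given: pad centre (0.496, -0.105, 0.056), rail direction about 82.3°, travel about 136 mm. Now I'll close the gripper and hover over the pad.

```bash
python3 - <<'E'
from plant import robot
import cv2,numpy as np
o=[np.pi,0,np.radians(82.3)]
robot.grip(0.0)
robot.goto([.496,-.105,.2],o)
robot.move_straight([.496,-.105,.083],vel=.1)
s=robot.sense();print(s['t'],s['tcp_pos'],s['tcp_rot'],s['wrist_force'],s['opening'])
a=robot.grab_frame('side')['image'][100:220,270:400,::-1];b=robot.grab_frame('wrist')['image'][:,:,::-1]
cv2.imwrite('pics/hov.png',np.hstack([cv2.resize(a,(390,360),interpolation=cv2.INTER_CUBIC),cv2.resize(b,(400,250)).copy() if 0 else cv2.copyMakeBorder(cv2.resize(b,(400,250)),0,110,0,0,0)]))
E
```

```text
4.2667 [ 0.49656295 -0.10506476  0.08360903] [3.14018258e+00 1.41989362e-04 1.43638099e+00] [-0.28447229  0.52002627  0.31906086] -0.003492197245664631
```

View pics/hov.png

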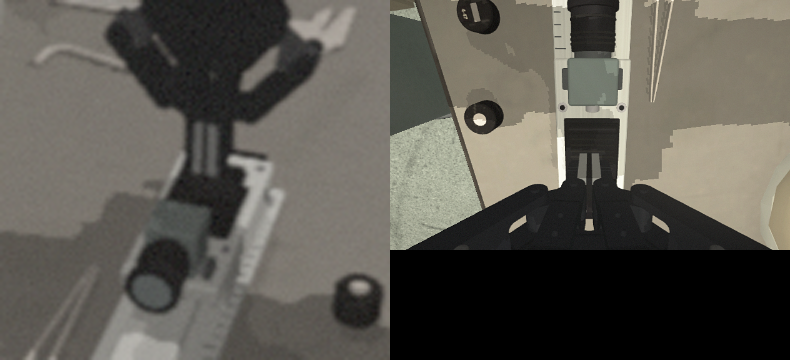

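The closed fingers (wrist view, around (589,170)) are centred over the black pad (565–620 wide) and clear of the camera, and the side view agrees. Next I'll press down.

```bash
python3 - <<'E'
from plant import robot
import numpy as np
p=lambda l:(lambda s:print(l,round(s['t'],2),s['tcp_pos'].round(4),s['wrist_force'].round(1)))(robot.sense())
print(robot.move_straight([.496,-.105,.056],vel=.02,contact_N=5));p('touch')
z=robot.sense()['tcp_pos'][2]
robot.move_straight([.496,-.105,z-.005],vel=.02);robot.sleep(.2);p('pressed')
E
```

```text
True
touch 5.2 [ 0.4959 -0.105   0.0674] [-1.5 -0.3  5.6]
pressed 5.78 [ 0.496  -0.105   0.0638] [-5.5  0.1 17.4]
```

```bash
python3 - <<'E'
from plant import robot
import numpy as np
p=lambda l:(lambda s:print(l,round(s['t'],2),s['tcp_pos'].round(4),s['wrist_force'].round(1)))(robot.sense())
a=np.radians(82.3);e=np.array([np.cos(a),np.sin(a),0]);b=np.array([.496,-.105,.0612])
robot.move_straight(b,vel=.02);p('deep')
print(robot.move_straight(b+.115*e,vel=.05,contact_N=12));p('mid')
print(robot.move_straight(b+.155*e,vel=.02,contact_N=7));robot.sleep(.3);p('stop')
print((robot.sense()['tcp_pos']-b)@e)
f=robot.grab_frame('side');import cv2
cv2.imwrite('pics/st.png',cv2.resize(f['image'][180:300,240:380,::-1],None,fx=4,fy=4,interpolation=cv2.INTER_CUBIC))
E
```

```text
deep 6.03 [ 0.4961 -0.105   0.0627] [-4.9  1.1 17.1]
False
mid 8.47 [0.5119 0.0093 0.0629] [-5.1 -0.1 17.1]
True
stop 9.86 [0.5142 0.0265 0.0641] [-4.4 -1.3 16.8]
0.13274468544440046
```

View pics/st.png

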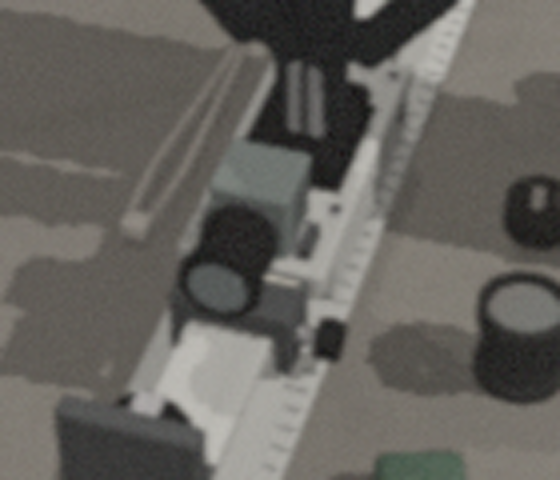

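The nose appears to reach the stop around (290,290), but little push force remains. I'll push gently again to confirm, then lift.

```bash
python3 - <<'E'
from plant import robot
import numpy as np
a=np.radians(82.3);e=np.array([np.cos(a),np.sin(a),0]);b=np.array([.496,-.105,.0612])
def p(l):
    s=robot.sense();print(l,round(s['t'],2),s['tcp_pos'].round(4),s['wrist_force'].round(1),'along',round((s['tcp_pos']-b)@e,4),'F',round(s['wrist_force']@e,1))
t=robot.sense()['tcp_pos'];t[2]=.0612
robot.move_straight(t,vel=.02);p('deep')
for k in range(5):
    t=t+.002*e;robot.move_straight(t,vel=.02);robot.sleep(.1);p(k)
    if robot.sense()['wrist_force']@e<-8:break
robot.sleep(.2);p('hold')
E
```

```text
deep 10.16 [0.5143 0.0265 0.0627] [-5.1 -0.9 16.6] along 0.1327 F -1.6
0 10.51 [0.5143 0.0266 0.0626] [-4.6 -4.  17.3] along 0.1329 F -4.6
1 10.86 [0.5143 0.0269 0.0624] [-4.5 -8.6 17. ] along 0.1332 F -9.1
hold 11.06 [0.5143 0.0269 0.0624] [-4.9 -7.8 16. ] along 0.1332 F -8.3
```

The tool barely moves while the push force rises to 8–9 N, so the carriage is firmly against the stop with the pad pressed about 5 mm. Now I'll lift straight up.

```bash
python3 - <<'E'
from plant import robot
import numpy as np,cv2
t=robot.sense()['tcp_pos']
robot.move_straight([t[0],t[1],.09],vel=.03)
robot.move_straight([t[0],t[1],.25],vel=.12);robot.sleep(.5)
s=robot.sense();print(s['t'],s['tcp_pos'],s['wrist_force'].round(1))
f=robot.grab_frame('side')['image'][180:300,240:380,::-1];g=robot.grab_frame('wrist')['image'][:,:,::-1]
cv2.imwrite('pics/end.png',np.hstack([cv2.resize(f,(420,360),interpolation=cv2.INTER_CUBIC),g[:360,140:500]]))
E
```

```text
14.1583 [0.51434056 0.02692908 0.24994111] [-0.3 -0.3 -0.3]
```

View pics/end.png

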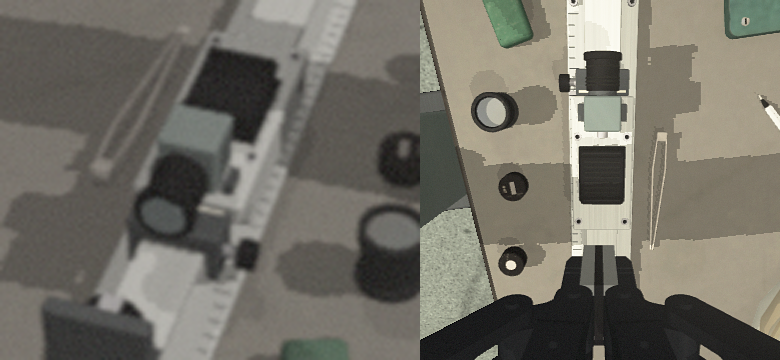

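The carriage nose meets the stop (wrist view about (600,97)), the pad is up, the loose things look undisturbed, and the arm is clear.

```bash
python3 -c "
from plant import robot
print(robot.close_job())"
```

```text
the job is handed in; nothing more can be done
None
```

The carriage was pushed up against the stop with the pad held down, the pad was then released, and the arm was backed clear before I handed the job in; the interface returned no verdict.

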